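Turn the vial carousel to the red vial

ROBOT

A 6-joint arm with a two-finger parallel gripper is mounted at the origin on a cart in front of the work surface, level with it; the furniture and walls round the work are solid. World frame = base frame: x ahead of the robot, y to its left, z up, the work surface at z = 0. Lengths are in m, angles in rad, forces in N, time in s.
With the tool pointing down it reaches from about 0.35 to 0.85 m from the base axis. Payload 8.1 kg.
Tool frame: the origin (TCP) lies at the very end of the fingers, on their centre line; the grasp point (between the pads) lies 19 mm behind it; z points along the fingers, y is the line along which they close (so a half turn about z gives the same grasp; the last joint's range is limited). The gripper opens to 85 mm and grips with 20 to 120 N. Pads are 22 mm wide; open, the fingers measure 114 mm over their backs; the gripper's body (76 mm by 85 mm) begins 54 mm behind the grasp point. The pads swing forward as they close: fully open they stand 13 mm farther back than shut.
Start: joints at [-1.375, 0.13, 1.488, -0, 1.523, -0.085], TCP at [0.166, -0.576, 0.231] pointing down, gripper open.
Joint ranges: [-2.96, 2.96], [-0.89, 2.26], [0.02, 2.5], [-1.34, 4.48], [0, 2.73], [-2.66, 2.66]. Speed limits (rad/s): [2.39, 2.39, 2.79, 3.14, 3.14, 3.14].

INTERFACE

Orientations are given as a unit quaternion [w, x, y, z].
In Python, from station import status, cams, job, recognise, mark_of gives the robot as it stands.
- The arm moves only by the tool send_rows, never from a script. Its argument "deltas" is a list of rows, each a list of 6 numbers: the shift along the tool's x, y, z normalised to -1 to 1, where 1 is 0.04 m, then the turn, a rotation vector about the tool's x, y, z normalised to -1 to 1, where 1 is 2 rad. In form: [[tx, ty, tz, ax, ay, az], ...]. A call has 1 to 20 rows; each row shifts and turns the commanded pose from where the row before left it, along the tool's axes as they then stand; what a row does not reach is not made up. A row lasts 1/12 s, in which the tool goes at most 41.7 mm and 7.16 degrees, less where a joint would pass 70% of its speed; a pose out of reach is approached as far as the arm can. A call with a number of a shift or a turn outside -1 to 1 is refused whole. A call with a gripper value outside its range is refused whole. "hand" is the gripper command: -1 is fully open, 1 is shut, values between are in proportion, set as the call begins (left out, the last holds). The fingers move at their own pace and stop on an object; "squeeze" is the grip in N (left out, the last holds). Time passes only in rows, so rows that do not move let the fingers close. It gives the time, the measured TCP pose, the force, the opening and the grip force at its end, in the units of the state.
- status.observe(): the state, without advancing time (a new reading comes with each control period).
- cams.grab_frame(name): name is "side" or "top" or "wrist"; returns the picture (384x512x3 uint8, red, green, blue); there is no depth.
- cams.camera_info(name): a dict with "fx", "fy", "cx", "cy" (pixels), "origin" and "rotation" of the camera in the world. Camera axes: x right, y down, z forward; pixel columns grow to the right and rows downward; lengths in m; the calibration is good to about 2 mm. A picture is of the moment at which its call begins: read the wrist's pose just before it. camera_info takes no time and is no camera call; for the wrist camera it gives the pose at the moment of the call.
- job.sign_off(): hands the job in; it is judged then, once.
Trained networks look in the newest picture that a camera, given by its name, has taken for a name from the list of things; names that differ only in an ending like _2 or _b are one class to them, and where a whole thing is asked for, a point or a joint stands for the part that bears it (a point fixed in the world has none). Each returns a list of dicts, best first, with "conf" (0 to 1); they miss things now and then, are a little off and sometimes report something else, mostly with a low value. They report only what shows in the picture. A call takes as long as a camera call.
- recognise(camera, query): "extent" ([left, top, right, bottom] in pixels, round what is visible of it).
- mark_of(camera, query): "at" ([row, column] in pixels: a listed point, or the origin of a listed thing).
The state is a dict: "clock": time; "joint_pos": joint angles; "dq": joint speeds; "tau": joint torques, N m; "position": TCP position; "orientation": TCP orientation; "force": force on the tool from outside, world axes, zero at the start; "moment": the same for the moment, N m; "finger_gap": finger opening in m; "finger_force": force on a finger pad.
Only numpy, scipy, OpenCV 4.12 (cv2) and the standard library are available. Lean on these libraries where they do the work, as an engineer would, in place of code of your own. Each camera call takes 0.05 s, during which the arm holds its last target. There are 200 camera calls.

TASK

Turn the vial carousel by pushing the blue tabs on its rim with the fingertips until the red-capped vial stands at the front, lined up with the yellow arrow on the foot, then leave it at rest there. Push gently, without whipping it round, and do not touch or lift any of the vials, which must all stay standing in their seats. Leave the things beside the carousel where they are.

Things in the scene. Friction and masses are not known exactly. Their poses are not given: they have to be found in the camera images.
- carousel_foot: grey fixed foot of a rotating vial organizer; round, radius 94 mm, 8 mm high; does not move. Origin: on the carousel's vertical turning axis, on the table. Its -x axis points to its front, where a tongue 36 mm wide and 7 mm high reaches out to 152 mm from the axis and carries a yellow arrow that points at the vials.
- front_spot (a point): point on the foot, on the line of the yellow arrow: 66 mm to the front of the turning axis, 45 mm above the table. The middle of a vial lies here when its seat is exactly at the arrow.
- carousel: the white round turning tray on the foot: deck radius 90 mm, deck top 20 mm above the table, six round grey seats 60 degrees apart, each holding a loose vial, on a circle of 66 mm radius. Origin: on the turning axis, 10 mm above the table; z up. The red-capped vial's seat lies on its own -x axis. It turns endlessly both ways about the vertical, with a light drag (about 1 N at the tabs), and stays where it is left.
- carousel_rim: the tray's white rim wall (outer radius 94 mm, from 10 to 36 mm above the table) with six blue push tabs standing out from it, part of the tray and turning with it; same origin and axes as the tray. Each tab is 14 mm wide along the rim, reaches out to 122 mm from the turning axis and stands from 16 to 46 mm above the table. The tabs lie midway between the seats, i.e. at 30, 90, 150 .. degrees from the tray's -x axis about z.
- red_vial_centre (a point): centre (half-way up) of the vial with the red cap, 25 mm above its underside and 45 mm above the table when seated; 23 mm diameter, 51 mm tall; its top is 71 mm above the table.
- red_vial: the same red-capped vial (clear glass, red cap and red band), the only one of its kind; origin at the centre of its underside, z up along its axis.
- blue_vial_1: blue-capped clear vial, 23 mm diameter, 51 tall, in another seat of the tray; origin at the centre of its underside, z up
- amber_vial_1: white-capped amber vial, 23 mm diameter, 51 tall, in another seat of the tray; origin at the centre of its underside, z up
- blue_vial_2: blue-capped clear vial, 23 mm diameter, 51 tall, in another seat of the tray; origin at the centre of its underside, z up
- amber_vial_2: white-capped amber vial, 23 mm diameter, 51 tall, in another seat of the tray; origin at the centre of its underside, z up
- amber_vial_3: white-capped amber vial, 23 mm diameter, 51 tall, in another seat of the tray; origin at the centre of its underside, z up
- plaster_can: white and green can of surgical tape, 55 mm diameter, 112 tall, loose on the table beside the carousel; origin at the centre of its underside
- dropper_bottle: small white dropper bottle, 36 mm diameter, 146 tall, loose on the table beside the carousel; origin at the centre of its underside
- ampoule_box: red and white carton, 64x91x36 mm, loose on the table beside the carousel; origin at the centre of its underside
- gauze_pack: sealed flat gauze pack, 102x77x14 mm, loose on the table beside the carousel; origin at the centre of its underside

How it is judged:
By the outcome, as a careful person would: the job done as asked, in the order asked, and still so for the second after the job is handed in, with the robot touching nothing.
It also fails if it takes over 51 s, if anything falls off the work surface, if the arm or the gripper's body presses on something with over 40 N, if the wrist force passes 120 N, or if a joint passes its speed limit or range.

## Working session

There is one attempt and no reset: what is moved stays moved. The work goes in short steps, Python scripts to look and compute and a tool call to move; the robot and the scene stay as the last step left them, time stands still between calls to the robot, and variables do not carry over. Pictures are saved under pics/ and viewed, at most 10 in all, crops included, and the job is handed in when it is done.

Besides the shell and the picture viewer there is one more tool, called after "Call:" by a JSON object that holds its "name" and its "arguments". send_rows: Moves the arm, as the interface text tells. Its arguments: {"type":"object","properties":{"deltas":{"type":"array","items":{"type":"array","items":{"type":"number"}}},"hand":{"type":"number"},"squeeze":{"type":"number"}},"required":["deltas"]}

```bash
mkdir -p pics; cat > h.py <<'E'
import numpy as np,cv2
from station import status,cams,job,recognise,mark_of
def ray(cam,r,c,z):
    i=cams.camera_info(cam);R=np.array(i["rotation"]);o=np.array(i["origin"])
    d=R@np.array([(c-i["cx"])/i["fx"],(r-i["cy"])/i["fy"],1]);return o+d*(z-o[2])/d[2]
def proj(cam,p):
    i=cams.camera_info(cam);q=np.array(i["rotation"]).T@(np.array(p)-i["origin"]);return i["fy"]*q[1]/q[2]+i["cy"],i["fx"]*q[0]/q[2]+i["cx"]
E
python3 - <<'E'
from h import *
s=status.observe();print(s["clock"],s["position"],s["orientation"])
ims=[]
for c in("top","side"):
    im=cams.grab_frame(c);ims.append(im)
    for n,z in(("carousel_foot",0),("front_spot",.045),("carousel",.01),("red_vial_centre",.045),("red_vial",.02),("plaster_can",0),("dropper_bottle",0),("ampoule_box",0),("gauze_pack",0)):
        for m in mark_of(c,n)[:1]: print(c,n,round(m["conf"],2),np.round(m["at"]),np.round(ray(c,*m["at"],z),3))
    cv2.imwrite(f"pics/{c}0.png",cv2.resize(im[:,:,::-1],(800,600)))
E
```

```text
0.0 [ 0.16621422 -0.57595698  0.23025384] [-9.06734999e-04  9.90158200e-01  1.39949691e-01 -4.12692409e-05]Traceback (most recent call last):
  File "<stdin>", line 7, in <module>
  File "h.py", line 5, in ray
    d=R@np.array([(c-i["cx"])/i["fx"],(r-i["cy"])/i["fy"],1]);return o+d*(z-o[2])/d[2]
      ~^~~~~~~~~~~~~~~~~~~~~~~~~~~~~~~~~~~~~~~~~~~~~~~~~~~~~~
ValueError: matmul: Input operand 1 has a mismatch in its core dimension 0, with gufunc signature (n?,k),(k,m?)->(n?,m?) (size 3 is different from 4)
```

```bash
cat > h.py <<'E'
import numpy as np,cv2
from scipy.spatial.transform import Rotation
from station import status,cams,job,recognise,mark_of
def rot(i): return Rotation.from_quat(i["rotation"],scalar_first=True).as_matrix()
def ray(cam,r,c,z):
    i=cams.camera_info(cam);R=rot(i);o=np.array(i["origin"])
    d=R@np.array([(c-i["cx"])/i["fx"],(r-i["cy"])/i["fy"],1]);return o+d*(z-o[2])/d[2]
def proj(cam,p):
    i=cams.camera_info(cam);q=rot(i).T@(np.array(p)-i["origin"]);return i["fy"]*q[1]/q[2]+i["cy"],i["fx"]*q[0]/q[2]+i["cx"]
E
python3 - <<'E'
from h import *
for c in("top","side"):
    im=cams.grab_frame(c)
    cv2.imwrite(f"pics/{c}0.png",cv2.resize(im[:,:,::-1],(800,600)))
    for n,z in(("carousel_foot",0),("front_spot",.045),("carousel",.01),("red_vial_centre",.045),("red_vial",.02),("plaster_can",0),("dropper_bottle",0),("ampoule_box",0),("gauze_pack",0)):
        for m in mark_of(c,n)[:1]: print(c,n,round(m["conf"],2),np.round(m["at"]),np.round(ray(c,*m["at"],z),3))
E
```

```text
top front_spot 0.76 [227. 234.] [0.52  0.086 0.045]
top carousel 0.93 [207. 243.] [0.588 0.064 0.01 ]
top red_vial_centre 0.72 [222. 240.] [0.534 0.067 0.045]
top red_vial 0.64 [217. 223.] [0.55  0.122 0.02 ]
top plaster_can 0.8 [197. 146.] [0.599 0.374 0.   ]
top dropper_bottle 0.78 [161. 163.] [0.72  0.335 0.   ]
top ampoule_box 0.6 [241. 363.] [ 0.512 -0.32   0.   ]
top gauze_pack 0.56 [189. 366.] [ 0.68  -0.324  0.   ]
side front_spot 0.33 [209. 229.] [0.632 0.111 0.045]
side carousel 0.74 [206. 272.] [ 0.567 -0.     0.01 ]
side red_vial_centre 0.7 [196. 273.] [0.558 0.01  0.045]
side red_vial 0.56 [206. 271.] [0.562 0.018 0.02 ]
side plaster_can 0.59 [297. 183.] [0.589 0.366 0.   ]
side dropper_bottle 0.56 [268. 137.] [0.73  0.338 0.   ]
side ampoule_box 0.57 [163. 327.] [ 0.518 -0.339  0.   ]
side gauze_pack 0.66 [154. 280.] [ 0.687 -0.338  0.   ]
```

View pics/top0.png

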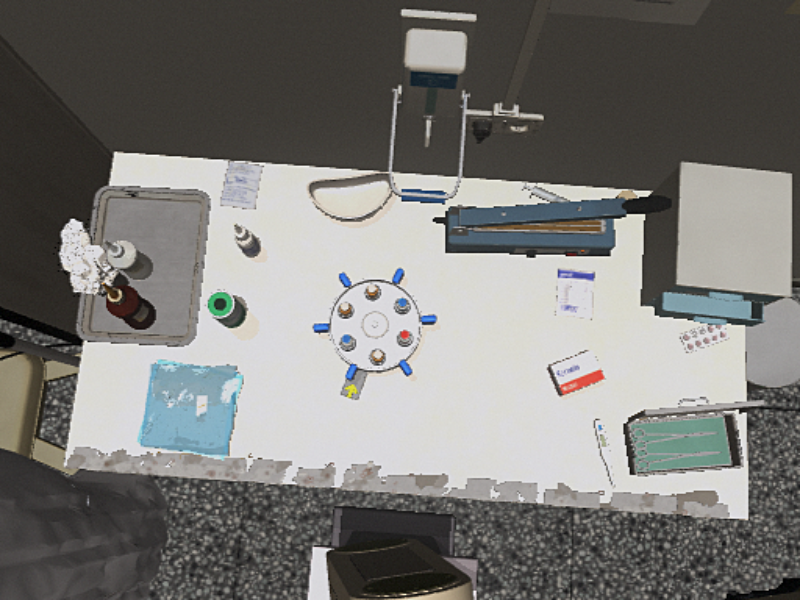

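View pics/side0.png

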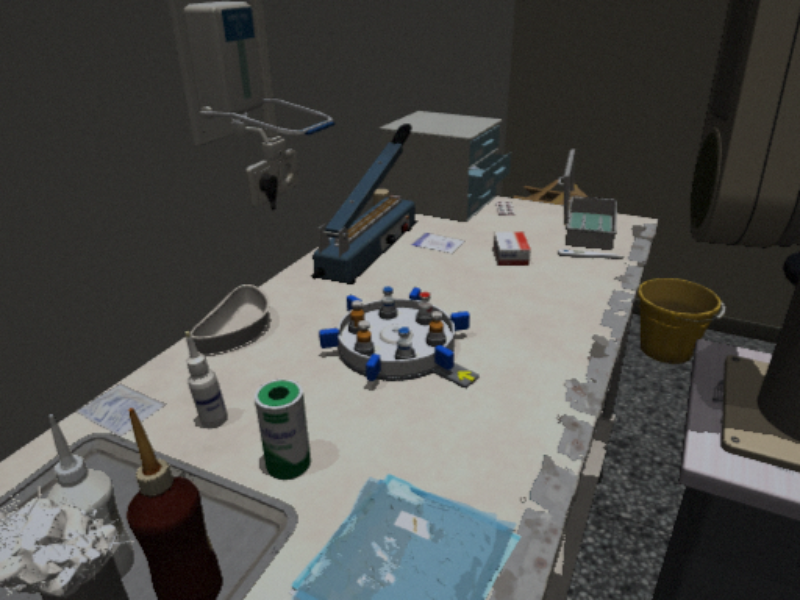

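```bash
cat >> h.py <<'E'
def blobs(im,lo,hi,amin):
    hsv=cv2.cvtColor(im,cv2.COLOR_RGB2HSV);m=cv2.inRange(hsv,lo,hi)
    n,l,st,ce=cv2.connectedComponentsWithStats(m)
    return [(ce[k][1],ce[k][0],st[k][4]) for k in range(1,n) if st[k][4]>=amin]
def measure(verbose=True):
    im=cams.grab_frame("top");box=lambda b,c,r:np.hypot(b[0]-207,b[1]-240)<r
    g=lambda lo,hi,a,z,r:[(*ray("top",b[0],b[1],z)[:2],b[2]) for b in blobs(im,lo,hi,a) if box(b,0,r)]
    return np.array(g((105,150,60),(125,255,255),5,.046,50)),np.array(g((0,130,60),(6,255,255),4,.071,50)+g((172,130,60),(180,255,255),4,.071,50)),np.array(g((22,140,100),(35,255,255),4,.007,70))
E
python3 - <<'E'
from h import *
t,r,y=measure()
np.set_printoptions(precision=4,suppress=True)
print(t);print(r);print(y)
i=cams.camera_info("top");print(i["origin"],i["fx"],rot(i))
im=cv2.imread("pics/top0.png")[240:420,290:460];cv2.imwrite("pics/crop.png",cv2.resize(im,None,fx=3.3,fy=3.3,interpolation=cv2.INTER_CUBIC))
E
```

```text
[[ 0.6829  0.035  38.    ]
 [ 0.6668  0.1406 35.    ]
 [ 0.6302  0.0221 18.    ]
 [ 0.601  -0.0323 36.    ]
 [ 0.5679  0.1783 37.    ]
 [ 0.5485  0.1267 17.    ]
 [ 0.5011  0.0068 40.    ]
 [ 0.4852  0.1113 39.    ]]
[[ 0.5615  0.0127 21.    ]]
[[ 0.4523  0.1103 35.    ]]
[0.3376 0.0191 1.4819] 472.809529700104 [[ 0.0761 -0.9768  0.2   ]
 [-0.9971 -0.0757  0.0101]
 [ 0.0053 -0.2002 -0.9797]]
```

View pics/crop.png

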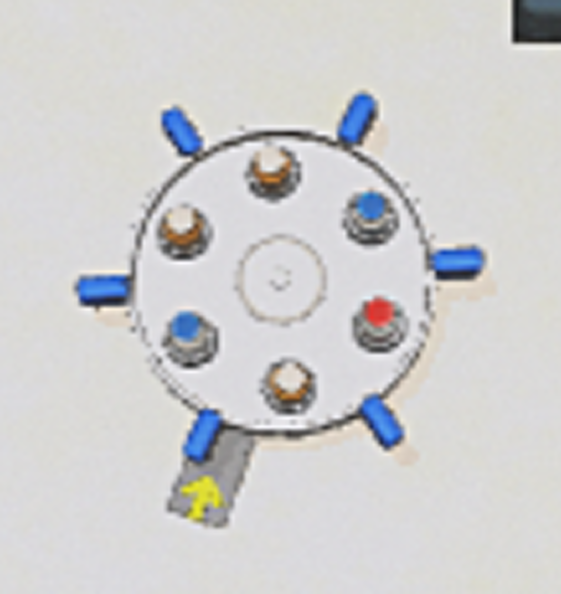

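The top view shows the carousel centred near (374,324), red cap at (405,337) and arrow at (351,390). That makes the axis about (0.584, 0.073), the red vial about 249° and the arrow about 164°, so the tray needs about 85° clockwise. I'll straddle the tab at 279°.

Call:
{"name": "send_rows", "arguments": {"deltas": [[0.71,-0.5,0.12,0,0,0],[0.71,-0.5,0.12,0,0,0],[0.71,-0.5,0.12,0,0,0],[0.71,-0.5,0.12,0,0,0],[0.71,-0.5,0.12,0,0,0],[0.71,-0.5,0.12,0,0,0],[0.71,-0.5,0.12,0,0,0],[0.71,-0.5,0.12,0,0,0],[0.71,-0.5,0.12,0,0,0],[0.71,-0.5,0.12,0,0,0],[0.71,-0.5,0.12,0,0,0],[0.71,-0.5,0.12,0,0,0],[0.71,-0.5,0.12,0,0,0],[0.71,-0.5,0.12,0,0,0],[0.71,-0.5,0.12,0,0,0],[0.71,-0.5,0.12,0,0,0],[0.71,-0.5,0.12,0,0,0],[0.71,-0.5,0.12,0,0,0],[0.71,-0.5,0.12,0,0,0],[0.71,-0.5,0.12,0,0,0]], "hand": 0.3}}

```text
clock: 2.87
position: [0.6021, -0.0332, 0.1351]
orientation: [0.0, 0.99, 0.14, 0.0]
force: [0.6, -0.6, 1.4]
finger_gap: 0.0297
finger_force: 0.0
```

Call:
{"name": "send_rows", "arguments": {"deltas": [[0,0,0,0,0,-0.052],[0,0,0,0,0,-0.052],[0,0,0,0,0,-0.052],[0,0,0,0,0,-0.052],[0,0,0,0,0,-0.052],[0,0,0,0,0,-0.052],[0,0,0,0,0,-0.052],[0,0,0,0,0,-0.052],[0,0,0,0,0,-0.052],[0,0,0,0,0,-0.052],[0,0,0,0,0,-0.052],[0,0,0,0,0,-0.052],[0,0,0,0,0,-0.052],[0,0,0,0,0,-0.052]]}}

```text
clock: 4.03
position: [0.6012, -0.0347, 0.1353]
orientation: [0.0, 0.644, 0.765, 0.0]
force: [-1.0, -0.3, 0.8]
finger_gap: 0.0301
finger_force: 0.0
```

```bash
python3 - <<'E'
from h import *
im=cams.grab_frame("wrist");cv2.imwrite("pics/w1.png",im[:,:,::-1])
s=status.observe();R=Rotation.from_quat(s["orientation"],scalar_first=True).as_matrix()
print(s["clock"],s["position"],s["finger_gap"],s["force"],np.degrees(np.arctan2(R[1,0],R[0,0])),R[:,2])
for lo,hi,z in(((105,150,50),(125,255,255),.046),((0,130,50),(6,255,255),.071),((172,130,50),(180,255,255),.071)):
    for b in blobs(im,lo,hi,60): print(np.round(b),np.round(ray("wrist",b[0],b[1],z),4))
E
```

```text
4.0833 [ 0.60119833 -0.03476574  0.13529092] 0.029800349883636484 [-0.64039034 -0.03996972 -1.40756924] 100.24144250922227 [-4.26365897e-05  4.41283518e-05 -9.99999998e-01]
[127. 144. 527.] [0.5022 0.0072 0.046 ]
[131. 369. 511.] [0.6817 0.0367 0.046 ]
[136. 212. 374.] [0.5609 0.0137 0.071 ]
```

View pics/w1.png

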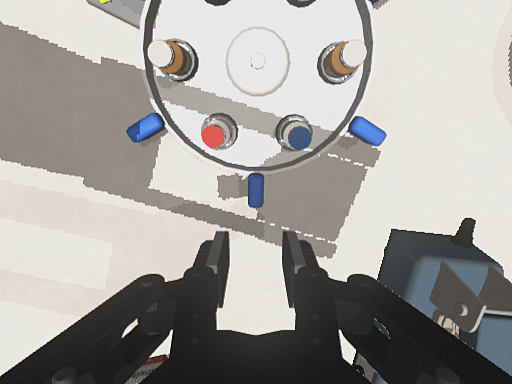

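Fingers straddle the tab at (256,190) symmetrically, with the red cap at (213,136); axis and tabs agree with the top camera. Descending.

Call:
{"name": "send_rows", "arguments": {"deltas": [[-0.075,0,0.27,0,0,0.015],[0,0,0.28,0,0,0],[0,0,0.28,0,0,0],[0,0,0.28,0,0,0],[0,0,0.28,0,0,0],[0,0,0.28,0,0,0],[0,0,0.28,0,0,0],[0,0,0.28,0,0,0],[0,0,0.28,0,0,0],[0,0,0.24,0,0,0],[0,0,0,0,0,0]]}}

```text
clock: 5.0
position: [0.5998, -0.0375, 0.0223]
orientation: [-0.002, 0.657, 0.753, -0.001]
force: [-1.1, 0.6, 0.3]
finger_gap: 0.0299
finger_force: 0.0
```

Call:
{"name": "send_rows", "arguments": {"deltas": [[0,-0.049,0,0,0,0.0087],[0,-0.049,0,0,0,0.0087],[0,-0.049,0,0,0,0.0087],[0,-0.049,0,0,0,0.0087],[0,-0.049,0,0,0,0.0087],[0,-0.049,0,0,0,0.0087],[0.001,-0.073,0,0,0,0.0131],[0.001,-0.073,0,0,0,0.0131],[0.001,-0.073,0,0,0,0.0131],[0.001,-0.073,0,0,0,0.0131],[0.001,-0.073,0,0,0,0.0131],[0.001,-0.073,0,0,0,0.0131],[0.001,-0.073,0,0,0,0.0131],[0.001,-0.073,0,0,0,0.0131]]}}

```text
clock: 6.17
position: [0.5668, -0.0373, 0.0257]
orientation: [0.0, 0.768, 0.641, 0.0]
force: [0.5, 0.1, -0.6]
finger_gap: 0.0299
finger_force: 0.4
```

```bash
cat >> h.py <<'E'
def where(c=(.585,.073)):
    s=status.observe();R=Rotation.from_quat(s["orientation"],scalar_first=True).as_matrix();p=s["position"]-np.array([*c,0])
    print("t",s["clock"],"TCP",np.round(s["position"],4),"r",round(np.hypot(p[0],p[1]),4),"th",round(np.degrees(np.arctan2(p[1],p[0]))%360,1),"head",round(np.degrees(np.arctan2(R[1,0],R[0,0])),1),"F",np.round(s["force"],1))
def polar(a,c=(.585,.073)):
    for q in a: print(round(np.degrees(np.arctan2(q[1]-c[1],q[0]-c[0]))%360,1),round(np.hypot(q[0]-c[0],q[1]-c[1]),4),int(q[2]),end=" | ")
    print()
E
python3 - <<'E'
from h import *
where()
for a in measure(): polar(a)
E
```

```text
t 6.1667 TCP [ 0.5668 -0.0373  0.0257] r 0.1118 th 260.6 head 79.7 F [ 0.5  0.1 -0.6]
25.1 0.1055 33 | 85.3 0.1063 39 | 109.9 0.0656 17 | 145.1 0.107 42 | 205.2 0.1128 19 | 
235.4 0.0687 8 | 
164.4 0.1382 35 |
```

Call:
{"name": "send_rows", "arguments": {"deltas": [[0.001,-0.073,0,0,0,0.0131],[0.001,-0.073,0,0,0,0.0131],[0.001,-0.073,0,0,0,0.0131],[0.001,-0.073,0,0,0,0.0131],[0.001,-0.073,0,0,0,0.0131],[0.001,-0.073,0,0,0,0.0131],[0.001,-0.073,0,0,0,0.0131],[0.001,-0.073,0,0,0,0.0131],[0.001,-0.073,0,0,0,0.0131],[0.001,-0.073,0,0,0,0.0131],[0.001,-0.073,0,0,0,0.0131],[0.001,-0.073,0,0,0,0.0131],[0.001,-0.073,0,0,0,0.0131],[0.001,-0.073,0,0,0,0.0131],[0.001,-0.073,0,0,0,0.0131],[0.001,-0.073,0,0,0,0.0131],[0.001,-0.073,0,0,0,0.0131],[0.001,-0.073,0,0,0,0.0131],[0.001,-0.073,0,0,0,0.0131],[0.001,-0.073,0,0,0,0.0131]]}}

```text
clock: 7.88
position: [0.5145, -0.0126, 0.0255]
orientation: [0.0, 0.907, 0.42, 0.0]
force: [0.0, -0.5, -0.1]
finger_gap: 0.03
finger_force: 0.4
```

Call:
{"name": "send_rows", "arguments": {"deltas": [[0.001,-0.073,0,0,0,0.0131],[0.001,-0.073,0,0,0,0.0131],[0.001,-0.073,0,0,0,0.0131],[0.001,-0.073,0,0,0,0.0131],[0.001,-0.073,0,0,0,0.0131],[0.001,-0.073,0,0,0,0.0131],[0.001,-0.073,0,0,0,0.0131],[0.001,-0.073,0,0,0,0.0131],[0.001,-0.073,0,0,0,0.0131],[0.001,-0.073,0,0,0,0.0131],[0.001,-0.073,0,0,0,0.0131],[0.001,-0.073,0,0,0,0.0131],[0.001,-0.073,0,0,0,0.0131],[0.001,-0.073,0,0,0,0.0131],[0.001,-0.073,0,0,0,0.0131],[0.001,-0.073,0,0,0,0.0131],[0.001,-0.073,0,0,0,0.0131],[0.001,-0.073,0,0,0,0.0131],[0,-0.049,0,0,0,0.0087],[0,-0.024,0,0,0,0.0044],[0,0,0,0,0,0]]}}

```text
$.deltas: bad value
```

```bash
python3 - <<'E'
from h import *
where()
for a in measure(): polar(a)
im=cams.grab_frame("wrist");cv2.imwrite("pics/w2.png",im[:,:,::-1])
E
```

```text
t 7.8833 TCP [ 0.5145 -0.0126  0.0255] r 0.1109 th 230.5 head 49.7 F [ 0.  -0.5 -0.1]
354.9 0.1059 35 | 55.1 0.1057 36 | 296.0 0.1141 6 | 80.3 0.0683 18 | 114.9 0.1063 35 | 173.3 0.1072 24 | 

164.4 0.1382 35 |
```

View pics/w2.png

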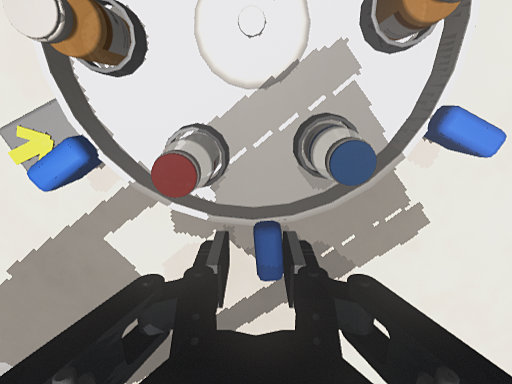

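Call:
{"name": "send_rows", "arguments": {"deltas": [[0.001,-0.073,0,0,0,0.0131],[0.001,-0.073,0,0,0,0.0131],[0.001,-0.073,0,0,0,0.0131],[0.001,-0.073,0,0,0,0.0131],[0.001,-0.073,0,0,0,0.0131],[0.001,-0.073,0,0,0,0.0131],[0.001,-0.073,0,0,0,0.0131],[0.001,-0.073,0,0,0,0.0131],[0.001,-0.073,0,0,0,0.0131],[0.001,-0.073,0,0,0,0.0131],[0.001,-0.073,0,0,0,0.0131],[0.001,-0.073,0,0,0,0.0131],[0.001,-0.073,0,0,0,0.0131],[0.001,-0.073,0,0,0,0.0131],[0.001,-0.073,0,0,0,0.0131],[0.001,-0.073,0,0,0,0.0131],[0.001,-0.073,0,0,0,0.0131],[0,-0.049,0,0,0,0.0087],[0,-0.024,0,0,0,0.0044],[0,0,0,0,0,0]]}}

```text
clock: 9.65
position: [0.4837, 0.0297, 0.0254]
orientation: [-0.0, 0.98, 0.197, 0.0]
force: [0.4, -0.0, -0.9]
finger_gap: 0.0298
finger_force: 0.0
```

```bash
python3 - <<'E'
from h import *
where()
for a in measure(): polar(a)
im=cams.grab_frame("wrist")
# all from one wrist picture: hub (deck top .02), yellow arrow (z .007), red cap, tabs
for n,lo,hi,z in(("tab",(105,150,40),(125,255,255),.046),("red",(0,130,40),(6,255,255),.071),("red",(172,130,40),(180,255,255),.071),("yel",(22,140,80),(35,255,255),.007)):
    for b in blobs(im,lo,hi,60): print(n,np.round(b),np.round(ray("wrist",b[0],b[1],z),4))
cv2.imwrite("pics/w3.png",im[:,:,::-1])
E
```

```text
t 9.65 TCP [0.4837 0.0297 0.0254] r 0.1101 th 203.2 head 22.8 F [ 0.4 -0.  -0.9]
27.6 0.105 35 | 326.9 0.1047 37 | 53.7 0.07 16 | 87.5 0.1062 38 | 147.0 0.1102 29 | 


tab [ 135.  472. 1852.] [ 0.5784 -0.0302  0.046 ]
tab [ 165.   59. 1836.] [0.4968 0.13   0.046 ]
tab [245. 270. 493.] [0.4967 0.0283 0.046 ]
red [ 177.  175. 1521.] [0.5205 0.0771 0.071 ]
yel [229. 117. 761.] [0.4513 0.1113 0.007 ]
```

View pics/w3.png

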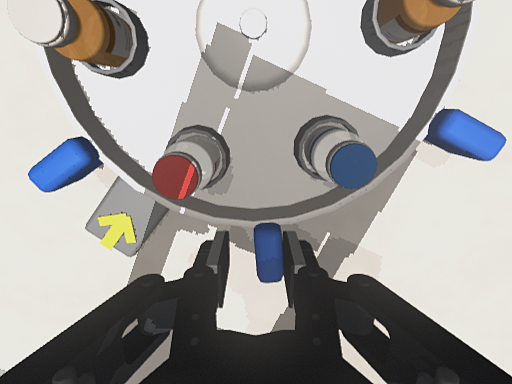

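Call:
{"name": "send_rows", "arguments": {"deltas": [[-0.024,-0.049,0,0,0,0.0087],[-0.024,-0.049,0,0,0,0.0087],[0,-0.073,0,0,0,0.0131],[0,-0.073,0,0,0,0.0131],[0,-0.073,0,0,0,0.0131],[0,-0.073,0,0,0,0.0131],[0,-0.049,0,0,0,0.0087],[0,-0.049,0,0,0,0.0087],[0,-0.049,0,0,0,0.0087],[0,-0.024,0,0,0,0.0044],[0,0,0,0,0,0],[0,0,0,0,0,0]]}}

```text
clock: 10.75
position: [0.4751, 0.0503, 0.0253]
orientation: [-0.0, 0.995, 0.098, -0.0]
force: [0.3, 0.6, -0.6]
finger_gap: 0.0297
finger_force: 0.0
```

```bash
cat >> h.py <<'E'
def wr(name):
    im=cams.grab_frame("wrist");o={"tab":[],"red":[],"yel":[]}
    for n,lo,hi,z,a in(("tab",(105,150,40),(125,255,255),.046,900),("red",(0,130,40),(6,255,255),.071,300),("red",(172,130,40),(180,255,255),.071,300),("yel",(22,140,80),(35,255,255),.007,200)):
        for b in blobs(im,lo,hi,a): o[n].append((*ray("wrist",b[0],b[1],z)[:2],b[2]))
    cv2.imwrite("pics/"+name,im[:,:,::-1])
    for n in o: print(n,np.round(o[n],4).tolist());polar(o[n],(.584,.0733))
E
python3 - <<'E'
from h import *
where()
for a in measure(): polar(a,(.584,.0733))
wr("w4.png")
E
```

```text
t 10.75 TCP [0.4751 0.0503 0.0253] r 0.1122 th 191.7 head 11.3 F [ 0.3  0.6 -0.6]
15.5 0.1065 34 | 315.4 0.1055 37 | 41.8 0.0711 15 | 75.4 0.1068 36 | 255.6 0.1125 20 | 134.2 0.1154 10 | 

164.7 0.1378 33 | 
tab [[0.5574, -0.0279, 1738.0], [0.5098, 0.1464, 1878.0]]
255.3 0.1047 1738 | 135.4 0.1041 1878 | 
red [[0.5221, 0.0898, 1559.0]]
165.0 0.064 1559 | 
yel [[0.4515, 0.1111, 741.0]]
164.1 0.1378 741 |
```

Call:
{"name": "send_rows", "arguments": {"deltas": [[0,-0.012,0,0,0,0.0022],[0,-0.012,0,0,0,0.0022],[0,-0.01,0,0,0,0.0018],[0,0,0,0,0,0],[0,0,0,0,0,0],[0,0.05,0,0,0,0],[0,0.05,0,0,0,0],[0,0,0,0,0,0],[0,0,-0.2,0,0,0],[0,0,-0.3,0,0,0],[0,0,-0.4,0,0,0],[0,0,-0.4,0,0,0],[0,0,-0.4,0,0,0],[0,0,-0.4,0,0,0],[0,0,-0.4,0,0,0],[0,0,-0.4,0,0,0],[0,0,-0.4,0,0,0],[0,0,-0.4,0,0,0],[0,0,-0.3,0,0,0],[0,0,0,0,0,0]]}}

```text
clock: 12.52
position: [0.4774, 0.0476, 0.1889]
orientation: [0.0, 0.996, 0.092, 0.003]
force: [-0.4, 0.6, -0.4]
finger_gap: 0.03
finger_force: 0.0
```

```bash
python3 - <<'E'
from h import *
where()
for a in measure(): polar(a,(.584,.0733))
wr("w5.png")
E
```

```text
t 12.5167 TCP [0.4774 0.0476 0.1889] r 0.1106 th 193.3 head 10.6 F [-0.4  0.6 -0.4]
15.0 0.1063 32 | 314.9 0.1061 34 | 41.5 0.0709 16 | 74.8 0.11 28 | 

164.5 0.137 36 | 
tab []

red []

yel []
```

View pics/w5.png

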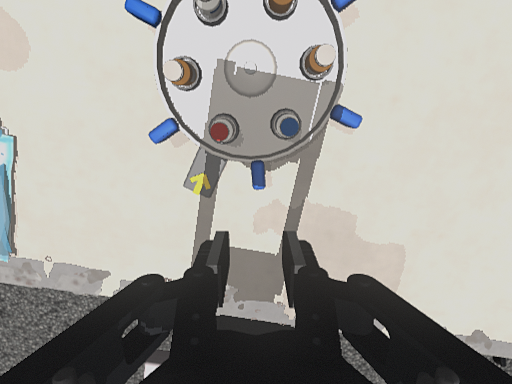

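The fingers are clear. Red cap at (220,131), arrow at (200,182), hub at (250,68): nearly in line. Measuring precisely from this frame.

```bash
cat >> h.py <<'E'
from scipy.optimize import least_squares
def precise():
    im=cams.grab_frame("wrist")
    tabs=np.array([ray("wrist",b[0],b[1],.044)[:2] for b in blobs(im,(105,150,40),(125,255,255),80)])
    k=np.hypot(*(tabs-[.584,.0733]).T); tabs=tabs[(k>.09)&(k<.125)]
    f=lambda v:np.ravel([[t[0]-v[0]-v[2]*np.cos(a),t[1]-v[1]-v[2]*np.sin(a)] for t in tabs for a in [v[3]+np.pi/3*np.round((np.arctan2(t[1]-v[1],t[0]-v[0])-v[3])/(np.pi/3))]])
    s=least_squares(f,[.584,.0733,.106,np.radians(15)]);c=s.x[:2]
    A=lambda q:round(np.degrees(np.arctan2(q[1]-c[1],q[0]-c[0]))%360,2)
    print("fit",np.round(s.x,4),"seat",round(np.degrees(s.x[3])+150,2),"n",len(tabs),"res mm",round(1e3*np.abs(s.fun).max(),2))
    for n,lo,hi,z in(("red",(0,130,40),(6,255,255),.07),("red",(172,130,40),(180,255,255),.07),("yel",(22,140,80),(35,255,255),.007)):
        for b in blobs(im,lo,hi,40):
            q=ray("wrist",b[0],b[1],z);print(n,np.round(q[:2],4),A(q),round(np.hypot(*(q[:2]-c)),4),b[2])
E
python3 -c "
from h import *
precise()"
```

```text
fit [0.5825 0.072  0.1067 0.2566] seat 164.7 n 3 res mm 1.77
red [0.5215 0.0907] 163.01 0.0639 222
yel [0.4503 0.1113] 163.48 0.1379 190
```

Call:
{"name": "send_rows", "arguments": {"deltas": [[0.4,0,-0.4,0,0,0],[0.4,0,-0.4,0,0,0],[0.4,0,-0.4,0,0,0],[0.4,0,-0.4,0,0,0],[0.4,0,-0.4,0,0,0],[0,0,0,0,0,0],[0,0,0,0,0,0],[0,0,0,0,0,0]]}}

```text
clock: 13.33
position: [0.553, 0.0621, 0.2631]
orientation: [-0.0, 0.996, 0.092, -0.002]
force: [0.0, 0.3, 0.0]
finger_gap: 0.0299
finger_force: 0.0
```

```bash
python3 -c "
from h import *
precise()
im=cams.grab_frame('wrist');cv2.imwrite('pics/w6.png',im[:,:,::-1])"
```

```text
fit [0.5841 0.0742 0.1063 0.2578] seat 164.77 n 5 res mm 0.54
red [0.5216 0.091 ] 164.93 0.0647 120
red [ 0.5018 -0.2789] 256.88 0.3626 171
yel [0.4512 0.1111] 164.5 0.138 117
```

View pics/w6.png

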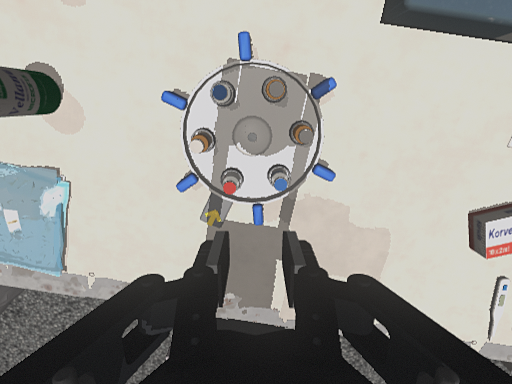

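The view shows all six vials upright, with the red cap at (230,187) in line with the arrow at (212,215). Seat and arrow differ by only about 0.3°, so I'm handing it in.

```bash
python3 -c "
from station import job
print(job.sign_off())"
```

```text
the job is handed in; nothing more can be done
None
```

The job is handed in: I turned the carousel about 85° clockwise and the red-capped vial now stands at the yellow arrow, about 0.3° off by my last measurement; all six vials were upright, the gripper was clear, and the clock was at about 13.5 s of the 51 s allowed.

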